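# Draw the bench pin out from under the steel block

## Task

On the goldsmith's bench a wooden bench pin is trapped under a steel block that carries a porcelain dish of stones. Pull the pin straight out through the gateway of the low steel stop, which holds the block back, and lay it flat in the middle of the sheet of paper. Do not lift or topple the block and its dish: they must be left standing level behind the stop, just about where they were.

Things in the scene. Friction and masses are not known exactly. Their poses are not given: they have to be found in the camera images.
- pin_mid (a point): Centre (half-way up) of the trapped wooden bench pin, a board 150 long (x axis) x 36 wide (y) x 10 mm thick, 45 g, flat on the bench. Its -x half is under the steel block; its +x end sticks out 62 to 82 mm past the stop's centre, free to be grasped across its width from above. Its -x end has a 12 mm slot, 35 mm deep. A shorter pin (95 mm) lying loose is not meant.
- stop: Fixed upright plate of dark steel, 6 mm thick (x), 150 wide (y), 40 high, two thin feet behind it (-x). The pin passes through a gateway at its bottom middle, 56 wide, 16 mm high. Origin: on the bench under the plate's centre. +x: direction to pull, within 4 degrees of the pin's x. Pulling takes 5 to 12 N. The pin is clear of block and gateway once its centre is over 78 mm ahead (+x) of this origin.
- dish_mid (a point): Centre (half-way up) of a round white porcelain dish, 60 mm across, 20 high, 90 g, z up. It stands loose on the middle of a loose steel block, 70 (x) x 90 (y) x 14 mm, 0.6 kg, which rests on the pin 4 to 10 mm behind the stop's plate; the plate stops the block, which sinks 10 mm onto the bench as the pin leaves. Dish centre: 34 mm above the bench at first, 24 mm after.
- paper: Fixed square pad of white paper, 200 x 200 mm, 3 mm thick, on the bench. Origin: centre of its underside. A small square porcelain dish, 62 mm wide and 28 mm high, stands just off its +x edge, about 142 mm from the pad's centre.
Things that resemble listed ones, but are neither listed nor needed, are in the scene too. What is shaped like the part that bears dish_mid but turquoise is not meant.

How it is judged (in metres and radians):
On the way:
1. the pin is drawn out along the bench, clear of the block and the gateway, with the dish still upright on the block (x of pin_mid in the frame of stop above 0.072 m and height (world z) of pin_mid below 0.03 m and angle between dish_mid's own z axis and vertical below 0.26 rad and height (world z) of dish_mid above 0.016 m and distance of dish_mid from where it was at the start of the episode below 0.035 m).
At the end, for the whole second after the job is handed in: The pin lies released, flat (within 6 degrees) and at rest on the paper, its centre within 40 mm of the paper's centre; the dish stands level (within 6 degrees) on the block, which lies flat on the bench, with the dish's centre 19 to 29 mm above the bench and within 35 mm of where it began (horizontal distance between pin_mid and paper below 0.04 m and height (world z) of pin_mid below 0.014 m and angle between each of pin_mid, dish_mid's own z axis and vertical below 0.1 rad and linear speed of pin below 0.02 m/s and height (world z) of dish_mid between 0.019 and 0.029 m and distance of dish_mid from where it was at the start of the episode below 0.035 m); the robot touches nothing.
It fails at once if the block or dish is lifted (dish centre more than 46 mm above the bench) (height (world z) of dish_mid above 0.046 m).
It fails at once if the dish tips by more than 28 degrees (angle between dish_mid's own z axis and vertical above 0.49 rad).
It also fails if it takes over 45 s, if anything falls off the work surface, if the arm or the gripper's body presses on something with over 40 N, if the wrist force passes 120 N, or if a joint passes its speed limit or range.

## Robot

A 6-joint arm with a two-finger parallel gripper is mounted at the origin on the work surface. World frame = base frame: x ahead of the robot, y to its left, z up, the work surface at z = 0. Lengths are in mm, angles in rad, forces in N, time in s.
With the tool pointing down it reaches from about 375 to 825 mm from the base axis. Payload 5.5 kg.
Tool frame: the origin (TCP) lies midway between the tips of the shut fingers; the grasp point (between the pads) lies 19 mm behind it (r.tcp_to_grasp is the z of the grasp point in the tool frame, in mm); z points along the fingers, y is the line along which they close (so a half turn about z gives the same grasp; the last joint's range is limited). The gripper opens to 85 mm and grips with 20 to 120 N. Pads are 22 mm wide; open, the fingers measure 114 mm over their backs; the gripper's body (76 mm by 85 mm) begins 54 mm behind the grasp point. The pads swing forward as they close: fully open they stand 13 mm farther back than shut.
Start: joints at [-1.328, 0.314, -0.047, 1.21, 0, 1.571], TCP at [144.25, -582.397, 231.299] pointing down, gripper open.
Joint ranges: [-2.67, 2.67], [-0.69, 1.73], [-1.03, 1.25], [-2.08, 2.16], [-1.42, 1.45], [-3.14, 3.14]. Speed limits (rad/s): [2.39, 2.39, 3.01, 3.14, 3.14, 3.14].

## Interface

Orientations are given as a rotation vector (axis times angle).
In Python, from bench import status, vision, r gives the robot as it stands.
- The arm moves only by the shell command python3 -m pendant 'ROWS' [OPENING]. ROWS is a JSON object of lists of equal length, an entry for each row: "travel": the shift along the world's x, y, z as a fraction of full scale, a list of three; "turn": the turn about the world's z as a fraction of full scale. In form: {"travel": [[dx, dy, dz], ...], "turn": [turn, ...]}. A call has 1 to 8 rows; each row is the pose to reach, as a shift and turn from the pose commanded when the call began; what a row does not reach only later rows make up. Full scale, the value 1, is 250 mm for a shift and 30 degrees for a turn. A row lasts 1/10 s, in which the tool goes at most 50 mm and 8.59 degrees, less where a joint would pass 70% of its speed; a pose out of reach is approached as far as the arm can. A call with a number of a shift or a turn outside -1 to 1 is refused whole. A call with a gripper value outside its range is refused whole. OPENING is the closure, from 0 (fully open) to 1 (shut), set as the call begins (- or left out, the last holds). The fingers move at their own pace and stop on an object; the grip force is fixed at half the most. Time passes only in rows, so rows that repeat a pose let the fingers close. It gives the time, the measured TCP pose, the force, the opening and the grip force at its end, in the units of the state.
- status.observe(): the state, without advancing time (a new reading comes with each control period).
- vision.camera(name): name is "scene" or "top" or "wrist"; returns the picture (420x560x3 uint8, blue, green, red); there is no depth.
- vision.camera_params(name): a dict with "fov_y" (degrees; the focal length in pixels is half the picture's height over the tangent of half this angle, whatever the lens; pixels are square), "cx", "cy" (the principal point, pixels), "extrinsics" (4x4, takes a point from world to camera coordinates). Camera axes: x right, y down, z forward; pixel columns grow to the right and rows downward; lengths in mm; the calibration is good to about 2 mm. The wrist camera is an equidistant fisheye: a pixel r from the principal point sees the ray r / f radians off the axis. A picture is of the moment at which its call begins: read the wrist's pose just before it. camera_params takes no time and is no camera call; for the wrist camera it gives the pose at the moment of the call.
- r.hand_in(): hands the job in; it is judged then, once.
The state is a dict: "time": time; "joint_pos": joint angles; "joint_vel": joint speeds; "joint_efforts": joint torques, N m; "eef_pos": TCP position; "orientation": TCP orientation; "wrist_force": force on the tool from outside, world axes, zero at the start; "wrist_torque": the same for the moment, N m; "opening": opening from 0.0 (shut) to 1.0 (fully open); "finger_force": force on a finger pad.
Only numpy, scipy, OpenCV 4.12 (cv2) and the standard library are available. Lean on these libraries where they do the work, as an engineer would, in place of code of your own. Each camera call takes 0.05 s, during which the arm holds its last target. There are 200 camera calls.

## Working session

There is one attempt and no reset: what is moved stays moved. The work goes in short steps, Python scripts to look and compute and a shell command to move; the robot and the scene stay as the last step left them, time stands still between calls to the robot, and variables do not carry over. Pictures are saved under pics/ and viewed, at most 10 in all, crops included, and the job is handed in when it is done.

```bash
mkdir -p pics; ls; python3 - <<'E'
from bench import status, vision, r
import cv2, numpy as np
s=status.observe(); print(s['time'],s['eef_pos'],s['orientation'],s['opening'],r.tcp_to_grasp)
for n in ("top","scene"):
    im=vision.camera(n); cv2.imwrite(f"pics/{n}0.png",im)
    p=vision.camera_params(n); print(n,p['fov_y'],p['cx'],p['cy'],np.round(p['extrinsics'],4).tolist())
E
```

```text
pics
0.0 [ 144.09836671 -581.85158216  230.40694137] [-3.11677902e+00 -3.80198181e-01  3.19071047e-04] 0.9995977726350201 -18.700000000000003
top 54.9571866331071 280.48361628184676 214.71450706970262 [[-0.0289, -0.9981, -0.0538, -25.1915], [-0.9962, 0.0332, -0.0801, 494.451], [0.0817, 0.0513, -0.9953, 738.2652], [0.0, 0.0, 0.0, 1.0]]
scene 46.60265351119117 285.04017101090574 208.06028810758434 [[0.5137, 0.8577, 0.023, -172.828], [0.479, -0.2645, -0.837, -178.0151], [-0.7118, 0.441, -0.5467, 1488.3968], [0.0, 0.0, 0.0, 1.0]]
```

View pics/top0.png

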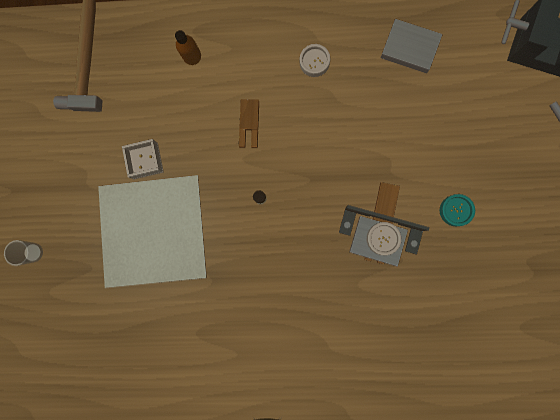

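View pics/scene0.png

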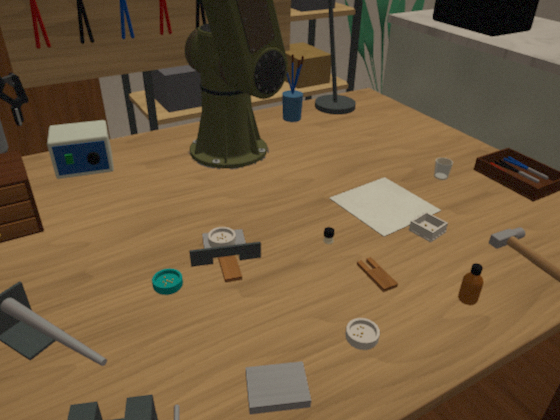

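Top view: the trapped pin's free end is at about (388,198), with the stop running from (347,208) to (428,229). The dish is at (384,239) on the block and the paper is centred at about (152,231). The loose slotted pin at (249,123) and the turquoise dish at (457,210) are decoys.

```bash
cat > h.py <<'E'
import numpy as np, cv2
from bench import status, vision, r
def cast(p,px,z,fish=False):
    f=210/np.tan(np.radians(p['fov_y'])/2); E=np.array(p['extrinsics'])
    u=(np.atleast_2d(px).astype(float)-[p['cx'],p['cy']])/f
    if fish:
        t=np.linalg.norm(u,axis=1,keepdims=True); d=np.hstack([u/np.maximum(t,1e-9)*np.sin(t),np.cos(t)])
    else: d=np.hstack([u,np.ones((len(u),1))])
    R=E[:3,:3]; c=-R.T@E[:3,3]; d=d@R
    return c+d*((z-c[2])/d[:,2])[:,None]
def blob(m,near):
    cs,_=cv2.findContours(m.astype(np.uint8),cv2.RETR_EXTERNAL,cv2.CHAIN_APPROX_NONE)
    cs=[c for c in cs if cv2.contourArea(c)>60]
    return max(cs,key=lambda c:cv2.pointPolygonTest(c,near,True))
E
python3 - <<'E'
from h import *
im=cv2.imread('pics/top0.png'); p=vision.camera_params('top')
hsv=cv2.cvtColor(im,cv2.COLOR_BGR2HSV)
for q in [(388,195),(400,195),(375,190),(150,230),(370,213),(384,246)]: print(q,hsv[q[1],q[0]])
def rect(c,z):
    w=cast(p,c[:,0,:],z)[:,:2].astype(np.float32); return cv2.minAreaRect(w)
pm=(hsv[...,1]<60)&(hsv[...,2]>110)
print('paper',rect(blob(pm,(150,230)),3))
dm=(hsv[...,1]<70)&(hsv[...,2]>150); print('dish',rect(blob(dm,(384,240)),44))
sm=(hsv[...,2]<75)&(hsv[...,1]<120); sm[:195]=0; sm[260:]=0; sm[:,:330]=0; sm[:,440:]=0
cv2.imwrite('pics/crop0.png',cv2.resize(im[170:275,325:445],None,fx=5,fy=5,interpolation=cv2.INTER_CUBIC))
E
```

```text
(388, 195) [ 15 164 104]
(400, 195) [ 17 126 115]
(375, 190) [ 18 130 120]
(150, 230) [ 32  33 145]
(370, 213) [42 21 61]
(384, 246) [ 17  45 147]
paper ((471.8744201660156, 213.03738403320312), (199.32867431640625, 199.05531311035156), 4.129307270050049)Traceback (most recent call last):
  File "<stdin>", line 9, in <module>
  File "h.py", line 14, in blob
    return max(cs,key=lambda c:cv2.pointPolygonTest(c,near,True))
ValueError: max() iterable argument is empty
```

```bash
python3 - <<'E'
from h import *
im=cv2.imread('pics/top0.png'); p=vision.camera_params('top')
hsv=cv2.cvtColor(im,cv2.COLOR_BGR2HSV)
def rect(c,z):
    w=cast(p,c[:,0,:],z)[:,:2].astype(np.float32); return cv2.minAreaRect(w)
roi=np.zeros(im.shape[:2],bool); roi[172:265,335:435]=True
pin=roi&(hsv[...,1]>146)&(hsv[...,2]<118)&(hsv[...,2]>75); pin[216:]=0
c=blob(cv2.morphologyEx(pin.astype(np.uint8),cv2.MORPH_OPEN,np.ones((3,3))),(388,197)); print('pin',rect(c,10)); 
print('pinpx',cv2.boxPoints(cv2.minAreaRect(c)).round(1).tolist())
print('pincorners',cast(p,cv2.boxPoints(cv2.minAreaRect(c)),10).round(1).tolist())
st=roi&(hsv[...,2]<72)&(hsv[...,1]<130); c=blob(st,(375,213)); q=cv2.minAreaRect(c); print('stop',q,rect(c,40))
# top edge of plate (front): min row per column
ys,xs=np.nonzero(st); 
print('feet+plate ends', xs.min(),xs.max())
cv2.imwrite('pics/crop0.png',cv2.resize(im[170:275,325:445],None,fx=5,fy=5,interpolation=cv2.INTER_CUBIC))
E
```

```text
pin ((517.6341552734375, -240.88143920898438), (35.5781364440918, 58.698787689208984), 75.98551177978516)
pinpx [[374.3999938964844, 212.10000610351562], [380.5, 181.6999969482422], [399.29998779296875, 185.5], [393.20001220703125, 215.8000030517578]]
pincorners [[493.3, -216.6, 10.0], [550.3, -230.6, 10.0], [541.9, -265.3, 10.0], [485.0, -251.1, 10.0]]
stop ((383.32037353515625, 229.52760314941406), (85.73609924316406, 29.120189666748047), 15.708637237548828) ((458.9793701171875, -225.19236755371094), (151.71815490722656, 52.25680923461914), 72.38417053222656)
feet+plate ends 339 428
```

View pics/crop0.png

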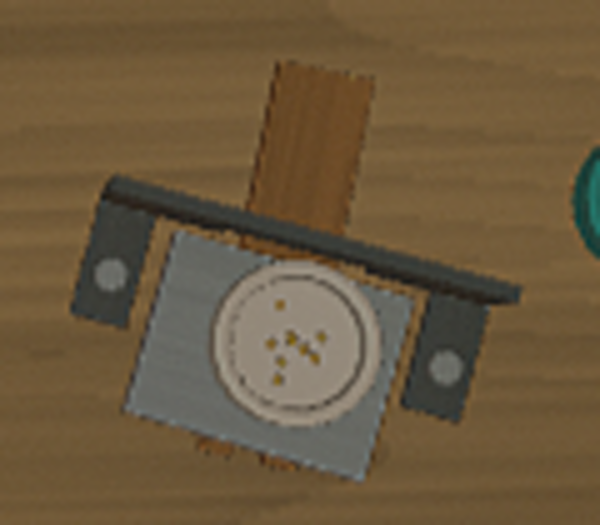

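The pin axis is at -14° and the stop normal at about -17.6°. The pin's free end is at (546,-248) and the paper centre at (472,213). I'm moving above the grasp point at (525,-243) first.

```bash
python3 -m pendant '{"travel":[[0.76,0.68,-0.2],[0.76,0.68,-0.2],[0.76,0.68,-0.2],[0.76,0.68,-0.2],[0.76,0.68,-0.2],[0.76,0.68,-0.2],[0.76,0.68,-0.2]],"turn":[-0.3,-0.6,-0.93,-0.93,-0.93,-0.93,-0.93]}' 0.3 && python3 -m pendant '{"travel":[[0.76,0.68,-0.2],[0.76,0.68,-0.2],[0.76,0.68,-0.2],[0.76,0.68,-0.2],[0.76,0.68,-0.2],[0.76,0.68,-0.2],[0.76,0.68,-0.2],[0.76,0.68,-0.2]],"turn":[0,0,0,0,0,0,0,0]}'
python3 - <<'E'
from h import *
s=status.observe(); print(s['joint_pos'],s['orientation'],s['eef_pos'],s['opening'],s['time'])
p=vision.camera_params('wrist'); im=vision.camera('wrist'); cv2.imwrite('pics/w1.png',im); 
import json; json.dump({k:np.array(v).tolist() for k,v in p.items()},open('w1.json','w'))
E
```

```text
time: 0.8
eef_pos: [335.3, -410.4, 180.5]
orientation: [-3.118, 0.376, 0.002]
wrist_force: [0.2, -0.6, -0.7]
opening: 0.701
finger_force: 0.0
time: 1.6
eef_pos: [523.3, -243.8, 131.4]
orientation: [3.117, -0.384, -0.001]
wrist_force: [-0.1, 0.9, -0.8]
opening: 0.698
finger_force: 0.0
[-4.35498265e-01  3.29805821e-01 -2.59159080e-01  9.82259612e-01
 -9.41085961e-04  2.95152660e+00] [ 3.11720924e+00 -3.84463309e-01 -1.09456322e-03] [ 523.33895087 -243.84923006  131.38017828] 0.6977374887455086 1.6
```

View pics/w1.png

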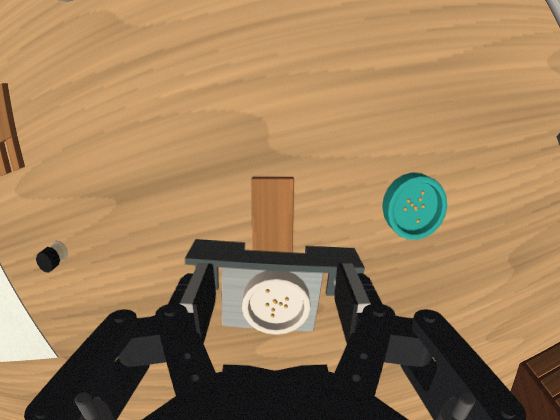

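The wrist view shows the pin's free end with corners at (252,177) and (294,177), its sides running to the gateway at about (251,250) and (293,250). The fingers straddle the block's position.

```bash
python3 - <<'E'
from h import *
import json
p=json.load(open('w1.json')); im=cv2.imread('pics/w1.png'); hsv=cv2.cvtColor(im,cv2.COLOR_BGR2HSV)
print(hsv[200,270],hsv[200,310],hsv[200,230])
m=(hsv[...,1]>170)&(hsv[...,0]<16); m[:170]=0;m[245:]=0;m[:,:240]=0;m[:,306:]=0
m=cv2.morphologyEx(m.astype(np.uint8),cv2.MORPH_OPEN,np.ones((3,3)))
c=blob(m,(272,210)); w=cast(p,c[:,0],10,True)[:,:2].astype(np.float32); b=cv2.boxPoints(cv2.minAreaRect(w)); print(cv2.boundingRect(c),cv2.minAreaRect(w),b)
print('manual',cast(p,[[252,177],[294,177],[250.5,240],[293.5,240]],10,True).round(1).tolist())
print('platetop',cast(p,[[195,240],[355,249]],40,True).round(1).tolist())
E
```

```text
[ 14 152 171] [ 16 118 193] [ 16 117 205]Traceback (most recent call last):
  File "<stdin>", line 7, in <module>
  File "h.py", line 14, in blob
    return max(cs,key=lambda c:cv2.pointPolygonTest(c,near,True))
ValueError: max() iterable argument is empty
```

```bash
python3 - <<'E'
from h import *
import json
p=json.load(open('w1.json')); im=cv2.imread('pics/w1.png'); hsv=cv2.cvtColor(im,cv2.COLOR_BGR2HSV)
m=(hsv[...,1]>136); m[:170]=0;m[240:]=0;m[:,:240]=0;m[:,306:]=0
m=cv2.morphologyEx(m.astype(np.uint8),cv2.MORPH_OPEN,np.ones((3,3)))
c=blob(m,(272,210)); w=cast(p,c[:,0],10,True)[:,:2].astype(np.float32); print(cv2.boundingRect(c),cv2.minAreaRect(w),cv2.boxPoints(cv2.minAreaRect(w)))
print('manual',cast(p,[[252,177],[294,177],[250.5,240],[293.5,240]],10,True).round(1).tolist())
print('platetop',cast(p,[[195,240],[355,249]],40,True).round(1).tolist())
E
```

```text
(251, 177, 43, 63) ((518.9779052734375, -239.72628784179688), (35.82015609741211, 56.302337646484375), 75.80934143066406) [[ 487.2951  -250.1886 ]
 [ 541.8794  -263.9911 ]
 [ 550.6607  -229.26398]
 [ 496.07642 -215.46149]]
manual [[550.3, -230.3, 10.0], [541.8, -264.3, 10.0], [495.5, -213.9, 10.0], [486.2, -251.1, 10.0]]
platetop [[518.1, -175.6, 40.0], [478.8, -299.4, 40.0]]
```

```bash
python3 -m pendant '{"travel":[[0.004,0.008,-0.15],[0.004,0.008,-0.3],[0.004,0.008,-0.42],[0.004,0.008,-0.48],[0.004,0.008,-0.51],[0.004,0.008,-0.512],[0.004,0.008,-0.512]],"turn":[0,0,0,0,0,0,0]}' 0.3
python3 - <<'E'
from h import *
s=status.observe(); print(s['eef_pos'],s['wrist_force'])
cv2.imwrite('pics/w2.png',vision.camera('wrist')[150:420,120:440])
E
```

```text
time: 2.35
eef_pos: [525.6, -241.5, 4.4]
orientation: [3.117, -0.384, 0.002]
wrist_force: [-0.5, -0.9, -0.1]
opening: 0.701
finger_force: 0.0
[ 525.56437885 -241.52489961    4.38107581] [-0.47361891 -0.86551622 -0.09901559]
```

View pics/w2.png

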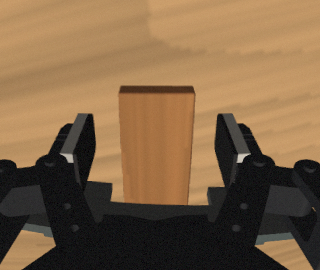

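The pin, at crop columns 120 to 195, is centred between the open pads, whose inner edges are at 92 and 217. I'll go slightly lower and close.

```bash
python3 -m pendant '{"travel":[[0,0,-0.006],[0,0,-0.006],[0,0,-0.006],[0,0,-0.006],[0,0,-0.006],[0,0,-0.006],[0,0,-0.006],[0,0,-0.006]],"turn":[0,0,0,0,0,0,0,0]}' 1
```

```text
time: 3.2
eef_pos: [525.9, -241.0, 3.1]
orientation: [3.117, -0.382, 0.002]
wrist_force: [-1.5, -1.1, 5.2]
opening: 0.395
finger_force: 59.8
```

```bash
python3 -m pendant '{"travel":[[0.02,-0.005,0],[0.04,-0.01,0],[0.06,-0.015,0],[0.08,-0.02,0],[0.1,-0.025,0],[0.12,-0.03,0],[0.14,-0.035,0],[0.16,-0.04,0]],"turn":[0,0,0,0,0,0,0,0]}'
```

```text
time: 4.0
eef_pos: [550.3, -246.7, 2.8]
orientation: [-3.116, 0.384, 0.04]
wrist_force: [-45.9, 9.6, 53.0]
opening: 0.394
finger_force: 64.8
```

The pull force is higher than expected, at 46 N along x and 53 N up, so I'm looking before going on.

```bash
python3 - <<'E'
from h import *
a=vision.camera('top')[150:290,300:460]; b=vision.camera('scene')[190:330,160:320]
s=status.observe(); print(s['eef_pos'],s['wrist_force'],s['wrist_torque'],s['orientation'],s['joint_pos'])
cv2.imwrite('pics/c3.png',cv2.resize(np.hstack([a,b]),None,fx=2.5,fy=2.5,interpolation=cv2.INTER_CUBIC))
E
```

```text
[ 551.94761851 -247.10027392    2.81819279] [-41.24445506   9.91976086  48.13253635] [ 2.15991919  8.82258508 -0.06714039] [-3.11614419  0.38401566  0.03580902] [-0.41816944  0.51854001 -0.30000045  0.77456328 -0.0050442   2.96871153]
```

View pics/c3.png

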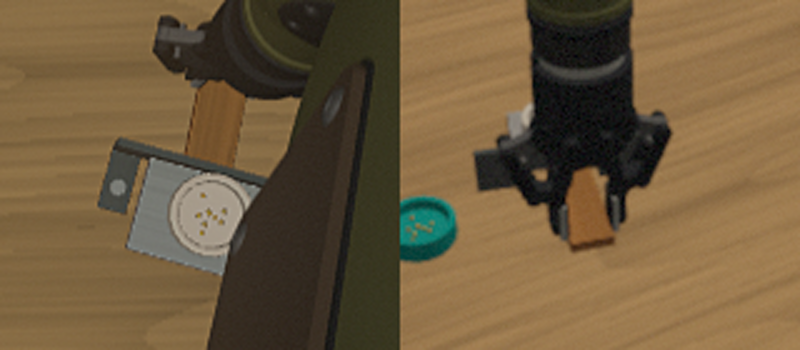

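The block is resting against the stop with the dish upright, and the pin is moving. The fingertips are pressing on the bench, so I'll raise about 2.5 mm to relieve them.

```bash
python3 -m pendant '{"travel":[[-0.02,0.005,0.004],[-0.02,0.005,0.008],[-0.02,0.005,0.01],[-0.01,0.0025,0.01],[0,0,0.01],[0,0,0.01]],"turn":[0,0,0,0,0,0]}'
```

```text
time: 4.7
eef_pos: [560.0, -248.7, 3.1]
orientation: [-3.117, 0.383, 0.015]
wrist_force: [-11.5, 3.0, 4.9]
opening: 0.399
finger_force: 60.5
```

```bash
python3 -m pendant '{"travel":[[0.03,-0.0075,0.002],[0.06,-0.015,0.003],[0.09,-0.022,0.003],[0.12,-0.03,0.003],[0.15,-0.037,0.003],[0.18,-0.045,0.003],[0.2,-0.05,0.003],[0.2,-0.05,0.003]],"turn":[0,0,0,0,0,0,0,0]}'
```

```text
time: 5.5
eef_pos: [616.8, -263.3, 5.5]
orientation: [3.118, -0.382, 0.003]
wrist_force: [0.4, -0.3, -1.0]
opening: 0.393
finger_force: 60.0
```

```bash
python3 -m pendant '{"travel":[[0.03,-0.0075,0],[0.06,-0.015,0],[0.09,-0.022,0],[0.12,-0.03,0],[0.15,-0.037,0],[0.15,-0.037,0]],"turn":[0,0,0,0,0,0]}'
python3 - <<'E'
from h import *
a=vision.camera('top')[130:290,250:460]; b=vision.camera('scene')[190:350,160:320]
s=status.observe(); print(s['eef_pos'],s['joint_pos'])
cv2.imwrite('pics/c4.png',cv2.resize(np.hstack([a,b]),None,fx=2.1,fy=2.1,interpolation=cv2.INTER_CUBIC))
E
```

```text
time: 6.1
eef_pos: [654.1, -272.5, 5.0]
orientation: [3.118, -0.382, 0.002]
wrist_force: [0.4, 1.1, -0.5]
opening: 0.397
finger_force: 60.0
[ 652.75521448 -272.1113695     4.79896421] [-3.94942783e-01  6.63674863e-01 -3.58731791e-02  8.71634754e-01
 -3.85956465e-05  2.99071538e+00]
```

View pics/c4.png

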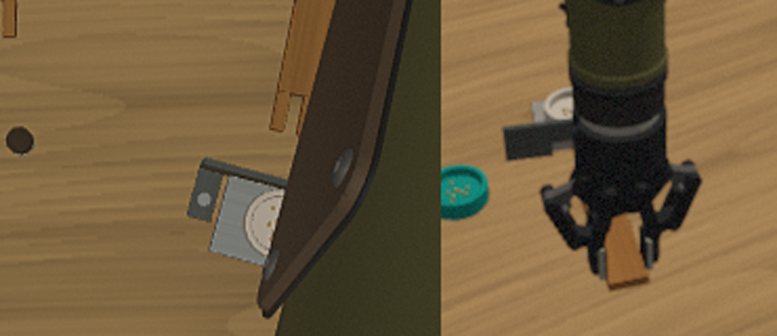

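The pin is clear: its slotted end at about (290,110) in the left crop is well ahead of the stop, and the block and dish are standing behind it. Next I lift and carry.

```bash
python3 -m pendant '{"travel":[[0,0,0.03],[0,0,0.1],[0,0,0.2],[0,0,0.3],[0,0,0.4],[0,0,0.46],[0,0,0.48],[0,0,0.48]],"turn":[0,0,0,0,0,0,0,0]}' && python3 -m pendant '{"travel":[[-0.01,0.04,0],[-0.035,0.12,0],[-0.06,0.22,0],[-0.09,0.33,0],[-0.12,0.44,0],[-0.15,0.55,0],[-0.175,0.64,0],[-0.192,0.7,0]],"turn":[0.03,0.1,0.2,0.3,0.4,0.5,0.6,0.66]}' && python3 -m pendant '{"travel":[[-0.025,0.09,0],[-0.05,0.18,0],[-0.075,0.27,0],[-0.1,0.36,0],[-0.12,0.45,0],[-0.15,0.54,0],[-0.175,0.63,0],[-0.192,0.7,0]],"turn":[0.09,0.18,0.27,0.36,0.45,0.54,0.6,0.67]}' && python3 -m pendant '{"travel":[[-0.025,0.09,0],[-0.05,0.18,0],[-0.075,0.29,0],[-0.1,0.4,0],[-0.13,0.5,0],[-0.16,0.6,0],[-0.18,0.67,0],[-0.192,0.693,0]],"turn":[0.09,0.18,0.27,0.36,0.45,0.54,0.62,0.67]}'
python3 - <<'E'
from h import *
s=status.observe(); print(s['joint_pos'])
import json; p=vision.camera_params('wrist'); json.dump({k:np.array(v).tolist() for k,v in p.items()},open('w5.json','w'))
a=vision.camera('wrist'); b=vision.camera('top'); cv2.imwrite('pics/w5.png',a); cv2.imwrite('pics/t5.png',b)
c=vision.camera('scene')
cv2.imwrite('pics/c5.png',cv2.resize(np.hstack([c[140:290,290:460],b[130:280,70:240],b[150:300,290:460]]),None,fx=1.5,fy=1.5))
E
```

```text
time: 7.0
eef_pos: [652.9, -272.3, 125.6]
orientation: [3.118, -0.383, 0.002]
wrist_force: [0.9, -0.2, -1.5]
opening: 0.4
finger_force: 60.0
time: 7.8
eef_pos: [602.8, -94.8, 123.5]
orientation: [-3.136, -0.165, 0.005]
wrist_force: [0.8, 0.3, -1.2]
opening: 0.4
finger_force: 59.9
time: 8.6
eef_pos: [555.4, 79.0, 124.1]
orientation: [-3.061, -0.708, 0.003]
wrist_force: [-0.1, 1.0, 0.0]
opening: 0.4
finger_force: 59.9
time: 9.4
eef_pos: [507.7, 252.5, 124.2]
orientation: [-2.889, -1.233, 0.002]
wrist_force: [-0.4, -0.3, -0.8]
opening: 0.397
finger_force: 59.9
[ 4.61294124e-01  3.17937315e-01 -2.93508905e-01  9.60444572e-01
  2.84875580e-04  2.79630049e+00]
```

View pics/c5.png

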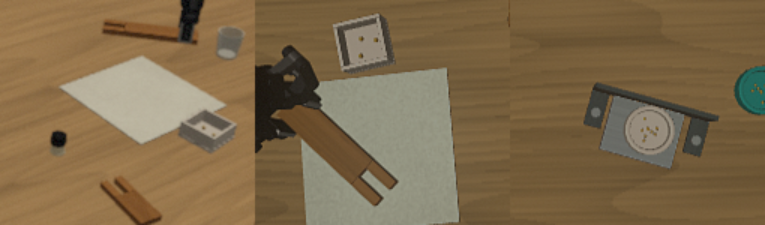

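The pin is held level over the paper. The block and dish stand flat behind the stop in the right crop. Now I lower the pin and release it.

```bash
python3 -m pendant '{"travel":[[0,0,-0.08],[0,0,-0.2],[0,0,-0.32],[0,0,-0.4],[0,0,-0.44],[0,0,-0.456],[0,0,-0.464],[0,0,-0.466]],"turn":[0,0,0,0,0,0,0,0]}' && python3 -m pendant '{"travel":[[0,0,0],[0,0,0],[0,0,0]],"turn":[0,0,0]}'
```

```text
time: 10.35
eef_pos: [509.6, 251.2, 9.4]
orientation: [-2.892, -1.227, -0.002]
wrist_force: [0.1, 0.3, -0.2]
opening: 0.395
finger_force: 60.0
time: 10.65
eef_pos: [509.1, 251.3, 9.1]
orientation: [-2.892, -1.228, -0.002]
wrist_force: [-0.4, 0.4, -0.9]
opening: 0.399
finger_force: 60.0
```

```bash
python3 -m pendant '{"travel":[[0,0,-0.003],[0,0,-0.003],[0,0,-0.003]],"turn":[0,0,0]}' && python3 -m pendant '{"travel":[[0,0,0],[0,0,0],[0,0,0],[0,0,0],[0,0,0],[0,0,0]],"turn":[0,0,0,0,0,0]}' 0.25 && python3 -m pendant '{"travel":[[0,0,0.04],[0,0,0.15],[0,0,0.3],[0,0,0.45],[0,0,0.6],[0,0,0.6]],"turn":[0,0,0,0,0,0]}' && python3 -m pendant '{"travel":[[0,0.2,0.1],[0,0.4,0.1],[0,0.5,0.1],[0,0.5,0.1],[0,0.5,0.1]],"turn":[0,0,0,0,0]}'
python3 - <<'E'
from h import *
b=vision.camera('top'); c=vision.camera('scene'); p=vision.camera_params('top')
cv2.imwrite('pics/t6.png',b)
cv2.imwrite('pics/c6.png',cv2.resize(np.hstack([c[150:300,180:460],b[150:300,80:240],b[150:300,310:450]]),None,fx=1.35,fy=1.35))
hsv=cv2.cvtColor(b,cv2.COLOR_BGR2HSV); m=(hsv[...,1]>100); m[:180]=0;m[285:]=0;m[:,:110]=0;m[:,196:]=0
c=blob(m,(155,232)); print(cv2.minAreaRect(cast(p,c[:,0],13)[:,:2].astype(np.float32)))
E
```

```text
time: 10.95
eef_pos: [508.7, 251.1, 7.8]
orientation: [2.892, 1.228, -0.0]
wrist_force: [-0.2, 0.6, -1.1]
opening: 0.392
finger_force: 60.0
time: 11.55
eef_pos: [508.7, 251.1, 7.8]
orientation: [-2.892, -1.228, -0.0]
wrist_force: [0.1, 0.0, 0.6]
opening: 0.748
finger_force: 0.0
time: 12.15
eef_pos: [512.2, 252.8, 164.4]
orientation: [-2.891, -1.228, -0.016]
wrist_force: [0.0, 0.4, 0.1]
opening: 0.754
finger_force: 0.0
time: 12.65
eef_pos: [508.2, 376.2, 182.2]
orientation: [2.89, 1.229, -0.002]
wrist_force: [-0.5, -0.1, 0.6]
opening: 0.746
finger_force: 0.0
((471.7595520019531, 207.981201171875), (150.14373779296875, 35.33625030517578), 46.71461868286133)
```

View pics/c6.png

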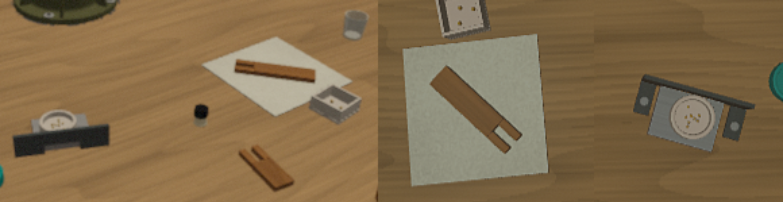

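The pin lies flat on the paper, centred about 5 mm from the paper's centre, and the robot is clear of everything. The block and dish stand level behind the stop, so I'm handing in.

```bash
python3 -c "
from bench import r
print(r.hand_in())"
```

```text
the job is handed in; nothing more can be done
None
```

I pulled the pin out and laid it flat about 5 mm from the paper's centre, left the block and dish standing behind the stop, and handed the job in; the hand-in gave no verdict.

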